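# Throw the index lever into the flagged notch and lock it with its pin

## Task

Select the flagged step on the round indexing head: lift its lever out of the neutral bay, swing it over and let it drop fully home into the notch that is flagged by the tall domed stud. Then take the lock pin out of its holder block and put it down through the hole in the lever into the head until its collar sits on the lever, and let go. Leave the spare mould wall, the spanner and the tin dish where they are.

Things in the scene. Friction and masses are not known exactly. Their poses are not given: they have to be found in the camera images.
- indexer: round grey indexing head, fixed. Origin: on the upright pivot axis, at its underside; z up; the lever points along its -x at swing 0. Flange 310 mm across, 10 mm thick; pivot post 103 mm high. At 78 to 122 mm radius runs a gate: floor 35 mm above the underside, steel cheeks 12 mm higher. Three radial notches 24.5 mm wide, each with a 14 mm hole in its floor at 100 mm radius.
- lever_swing (a joint): swing of the lever about the pivot, rad; 0 along the head's -x, growing counterclockwise seen from above. The notches lie at -0.8, -0.3 and 0.2; beside the last lies a wide neutral bay without a hole (0.5 to 1.05), where the lever starts.
- lever_lift (a joint): how far the lever is raised, m; 0 fully down (in a notch or the bay), about 0.012 when it lies on top of the cheeks, at most 0.025. A spring and its weight (5 to 7 N together) press it down.
- knob_grip (a point): middle of the upright black cylindrical knob (24 mm diameter, 43 mm high) near the lever's end, 165 mm from the pivot axis. With the lever down it is 73 mm above the head's underside; the lever is a flat steel bar 22 mm wide and 12 mm thick whose upper face is 26 mm below this point.
- lever_hole (a point): centre of the 12 mm through hole in the lever, 100 mm from the pivot axis, on the bar's upper face (47 mm above the head's underside when the lever is down).
- lever_mark (a point): point on the lever's centre line, at its lower face, 140 mm from the pivot; it stands over the stud of the notch in which the lever lies.
- setting_stud: the flag: tall domed steel stud (23 mm high, 16 mm foot) on the flange at one of the three notches, 140 mm from the pivot, on the notch's centre line. Origin: centre of its foot. The other two notches have flat screw heads only 3 mm high.
- pin_holder: aluminium block 50 x 50 x 40 mm with an upright 12 mm hole, 38 mm deep, in the middle of its top, fixed. Origin: centre of its underside.
- lock_pin: loose steel lock pin, 70 mm long, upright in the holder at the start. Origin: its rounded lower tip; z along the pin to its head. Shank 10 mm diameter, 36 mm long; collar 22 mm diameter from 36 to 39 mm; dark cylindrical head 17 mm diameter from 39 to 70 mm.
- pin_tip (a point): lower tip of the lock pin. Fully inserted it lies 11 mm above the head's underside.
- pin_head (a point): point on the pin's axis in its head, 60 mm above the tip; a good place for the grip.
- mould_wall: spare mould wall lying flat, pale bar 40 x 118 x 10 mm, bystander. Origin: centre of its underside.
- spanner: steel combination spanner, 28 x 200 x 6 mm, bystander. Origin: centre of its underside.
- tin_dish: round tin dish, 94 mm across, 15 mm high, bystander. Origin: centre of its underside.
Not all that is in view belongs to the job. Of the things shaped like the lock_pin, the steel one is meant.

How it is judged:
On the way:
1. the lever is fully down in the flagged notch (value of joint lever_lift below 0.003 m and horizontal distance between lever_mark and setting_stud below 0.01 m), for 0.2 s.
At the end, for the whole second after the job is handed in: Lever fully down (lift under 3 mm) in the notch of the tall stud (its mark within 10 mm of the stud); lock pin upright (0.12 rad) and at rest through the lever's hole (tip within 5 mm of its axis), collar on the lever (tip under 14 mm above the head's underside) (all of step 1 and horizontal distance between pin_tip and lever_hole below 0.005 m and z of pin_tip in the frame of indexer below 0.014 m and angle between lock_pin's own z axis and vertical below 0.12 rad and linear speed of lock_pin below 0.02 m/s); the robot touches nothing.
It fails at once if the spare mould wall is moved by more than 30 mm (distance of mould_wall from where it was at the start of the episode above 0.03 m).
It fails at once if the spanner is moved by more than 30 mm (distance of spanner from where it was at the start of the episode above 0.03 m).
It fails at once if the tin dish is moved by more than 30 mm (distance of tin_dish from where it was at the start of the episode above 0.03 m).
It also fails if it takes over 56 s, if anything falls off the work surface, if the arm or the gripper's body presses on something with over 40 N, if the wrist force passes 120 N, or if a joint passes its speed limit or range.

## Robot

A 6-joint arm with a two-finger parallel gripper is mounted at the origin on a cart in front of the work surface, level with it; the furniture and walls round the work are solid. World frame = base frame: x ahead of the robot, y to its left, z up, the work surface at z = 0. Lengths are in m, angles in rad, forces in N, time in s.
With the tool pointing down it reaches from about 0.375 to 0.9 m from the base axis. Payload 3.1 kg.
Tool frame: the origin (TCP) lies midway between the tips of the shut fingers; the grasp point (between the pads) lies 19 mm behind it (manip.pinch_z is the distance from the TCP to the grasp point, in m); z points along the fingers, y is the line along which they close (so a half turn about z gives the same grasp; the last joint's range is limited). The gripper opens to 85 mm and grips with 20 to 120 N. Pads are 22 mm wide; open, the fingers measure 114 mm over their backs; the gripper's body (76 mm by 85 mm) begins 54 mm behind the grasp point. The pads swing forward as they close: fully open they stand 13 mm farther back than shut.
Start: joints at [1.123, 0.527, 1.433, -0, 1.181, -0.178], TCP at [0.166, 0.603, 0.231] pointing down, gripper open.
Joint ranges: [-3.08, 3.08], [-0.75, 2.2], [0.22, 2.44], [-1.43, 4.57], [0, 2.65], [-2.85, 2.85]. Speed limits (rad/s): [2.79, 2.79, 3.14, 3.14, 3.14, 3.14].

## Interface

Orientations are given as a unit quaternion [x, y, z, w].
In Python, from station import manip, viewer, ticket gives the robot as it stands.
- The arm moves only by the shell command python3 -m creep 'ROWS' [FORCE]. ROWS is JSON, a list of rows, each an object with "slide": the shift along the tool's x, y, z in cm, a list of three; "angular": the turn, a rotation vector about the tool's x, y, z in rad, a list of three; "claw": the opening, from -1 (shut) to 1 (fully open). A call has 1 to 10 rows; each row shifts and turns the commanded pose from where the row before left it, along the tool's axes as they then stand; what a row does not reach is not made up. A row lasts 1/12 s, in which the tool goes at most 41.7 mm and 7.16 degrees, less where a joint would pass 70% of its speed; a pose out of reach is approached as far as the arm can. A call with a gripper value outside its range is refused whole. The fingers move at their own pace and stop on an object; FORCE is the grip in N (left out, the last holds). Time passes only in rows, so rows that do not move let the fingers close. It gives the time, the measured TCP pose, the force, the opening and the grip force at its end, in the units of the state.
- manip.sense(): the state, without advancing time (a new reading comes with each control period).
- viewer.snapshot(name): name is "side" or "top" or "wrist"; returns the picture (384x512x3 uint8, blue, green, red); there is no depth.
- viewer.calibration(name): a dict with "fov_y" (degrees; the focal length in pixels is half the picture's height over the tangent of half this angle, whatever the lens; pixels are square), "cx", "cy" (the principal point, pixels), "T" (4x4, takes a point from camera to world coordinates); the wrist camera has in their place "tool_from_camera" (4x4, takes a point from camera to tool coordinates, whose origin is the TCP and whose axes are the flange's). Camera axes: x right, y up, looking along -z (the intrinsics and any distortion apply to the point x, -y, -z); pixel columns grow to the right and rows downward; lengths in m; the calibration is good to about 2 mm. The wrist camera is an equidistant fisheye: a pixel r from the principal point sees the ray r / f radians off the axis. A picture is of the moment at which its call begins: read the wrist's pose just before it. calibration takes no time and is no camera call.
- ticket.sign_off(): hands the job in; it is judged then, once.
The state is a dict: "t": time; "q": joint angles; "qd": joint speeds; "tau": joint torques, N m; "tcp_pos": TCP position; "tool_rot": TCP orientation; "force": force on the tool from outside, world axes, zero at the start; "ft_torque": the same for the moment, N m; "finger_gap": opening from 0.0 (shut) to 1.0 (fully open); "gripper_force": force on a finger pad.
Only numpy, scipy, OpenCV 4.12 (cv2) and the standard library are available. Lean on these libraries where they do the work, as an engineer would, in place of code of your own. Each camera call takes 0.05 s, during which the arm holds its last target. There are 200 camera calls.

## Working session

There is one attempt and no reset: what is moved stays moved. The work goes in short steps, Python scripts to look and compute and a shell command to move; the robot and the scene stay as the last step left them, time stands still between calls to the robot, and variables do not carry over. Pictures are saved under pics/ and viewed, at most 10 in all, crops included, and the job is handed in when it is done.

```bash
ls; mkdir -p pics
python3 - <<'E'
from station import manip, viewer
import cv2,numpy as np
print(manip.sense())
ims=[]
for n in("side","top"):
    im=viewer.snapshot(n);cv2.imwrite(f"pics/{n}0.png",im)
    c=viewer.calibration(n);print(n,c)
s=manip.sense();cv2.imwrite("pics/wrist0.png",viewer.snapshot("wrist"));print(viewer.calibration("wrist"),manip.pinch_z)
t=cv2.imread("pics/top0.png");cv2.imwrite("pics/top0b.png",cv2.resize(t,(800,600)))
t=cv2.imread("pics/side0.png");cv2.imwrite("pics/side0b.png",cv2.resize(t,(800,600)))
E
```

```text
pics
{'t': 0.0, 'q': array([ 1.12348499e+00,  5.28436673e-01,  1.43391397e+00,  2.21737261e-05,
        1.18137881e+00, -1.78499470e-01]), 'qd': array([ 2.73868726e-04, -1.44427419e-03,  6.65774161e-04, -8.49312766e-07,
        2.17422405e-03, -7.66096497e-04]), 'tau': array([ 6.36313598e-04, -4.42352736e+01, -1.78027421e+01, -2.09238783e-04,
        8.36088555e-03,  2.29800882e-06]), 'tcp_pos': array([0.16564286, 0.60190989, 0.23034802]), 'tool_rot': array([ 1.34005734e-01,  9.90979980e-01, -1.01336278e-03, -3.38632855e-04]), 'force': array([0.11137949, 0.49944782, 0.3898532 ]), 'ft_torque': array([ 0.04245581, -0.02288753,  0.01714856]), 'gripper_force': 0.0, 'finger_gap': 1.004833340132946}
side {'fov_y': 49.6879409906525, 'cx': 256.1641713853943, 'cy': 192.84554571715233, 'T': array([[-0.86116584,  0.25258743, -0.44112695,  0.12966044],
       [-0.50830377, -0.4201366 ,  0.75173966,  0.89205669],
       [ 0.00454642,  0.87159901,  0.49019843,  0.56878955],
       [ 0.        ,  0.        ,  0.        ,  1.        ]])}
top {'fov_y': 49.94056266648761, 'cx': 250.09649758542656, 'cy': 193.24290391854151, 'T': array([[ 0.00289989,  0.99373848, -0.11169341,  0.45193233],
       [-0.99990605,  0.00437786,  0.01298942,  0.1212041 ],
       [ 0.01339707,  0.11164525,  0.99365782,  1.14881571],
       [ 0.        ,  0.        ,  0.        ,  1.        ]])}
{'fov_y': 65.70646984690485, 'cx': 256.692892852123, 'cy': 189.98480023330518, 'tool_from_camera': array([[ 1.06376548e-03,  9.57670246e-01,  2.87865539e-01,
         7.23550663e-02],
       [ 9.99999378e-01, -9.22544264e-04, -6.26235519e-04,
        -3.51638761e-04],
       [-3.34158422e-04,  2.87866026e-01, -9.57670632e-01,
        -1.42811155e-01],
       [ 0.00000000e+00,  0.00000000e+00,  0.00000000e+00,
         1.00000000e+00]])} 0.0187
```

View pics/top0b.png

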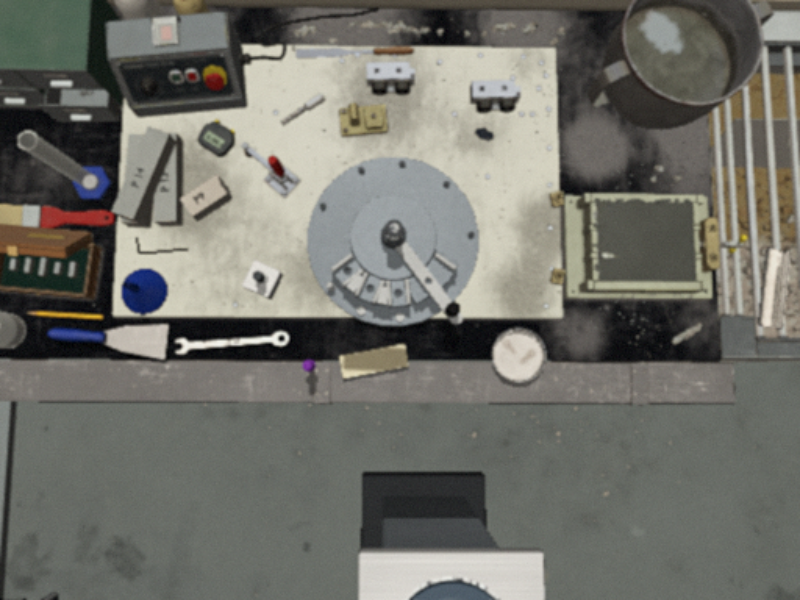

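View pics/side0b.png

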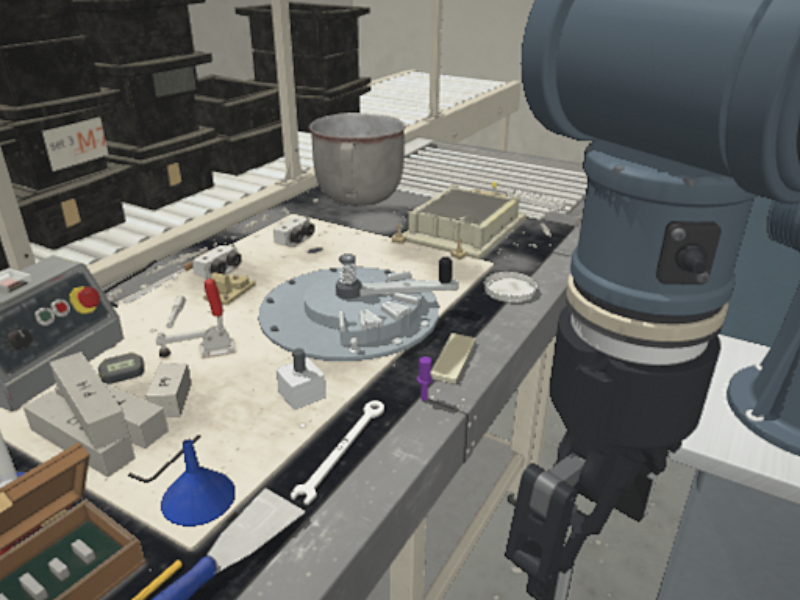

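The top view shows the head centred near (393,240), the knob near (453,310), and the holder with pin near (262,279). The mould wall is at (373,361), the spanner at (232,342), the dish at (518,355), and a purple decoy pin stands at (310,367). Next I'll zoom in.

```bash
cat > h.py <<'E'
import numpy as np,cv2
from station import manip,viewer
from scipy.spatial.transform import Rotation as R
def ray(n,u,v,s=None):
    c=viewer.calibration(n);f=192/np.tan(np.radians(c["fov_y"]/2))
    a,b=(u-c["cx"]),(v-c["cy"])
    if n=="wrist":
        r=np.hypot(a,b);th=r/f;d=np.array([a/r*np.sin(th),-b/r*np.sin(th),-np.cos(th)])
        W=np.eye(4);W[:3,:3]=R.from_quat(s["tool_rot"]).as_matrix();W[:3,3]=s["tcp_pos"]
        T=W@c["tool_from_camera"]
    else: d=np.array([a/f,-b/f,-1]);d/=np.linalg.norm(d);T=c["T"]
    return T[:3,3],T[:3,:3]@d
def plane(n,u,v,z,s=None):
    o,d=ray(n,u,v,s);return o+d*(z-o[2])/d[2]
def tri(*rs):
    A=0;B=0
    for o,d in rs: P=np.eye(3)-np.outer(d,d);A=A+P;B=B+P@o
    p=np.linalg.solve(A,B);return p,[np.linalg.norm((np.eye(3)-np.outer(d,d))@(p-o))*1e3 for o,d in rs]
E
python3 - <<'E'
import cv2,numpy as np
t=cv2.imread("pics/top0.png");s=cv2.imread("pics/side0.png")
a=cv2.resize(t[95:215,145:310],None,fx=4.8,fy=4.8,interpolation=cv2.INTER_CUBIC)
b=cv2.resize(s[155:275,160:325],None,fx=4.8,fy=4.8,interpolation=cv2.INTER_CUBIC)
cv2.imwrite("pics/ca.png",a);cv2.imwrite("pics/cb.png",b)
E
```

```text
(no output)
```

View pics/ca.png

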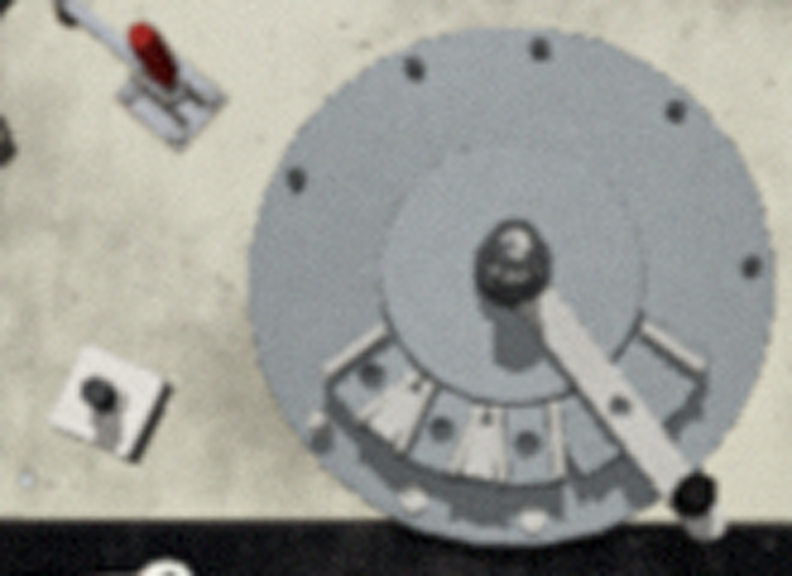

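View pics/cb.png

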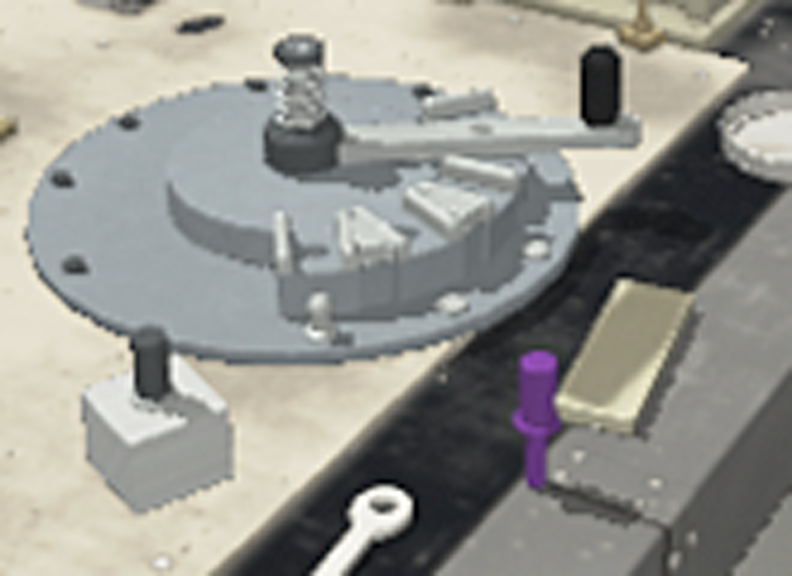

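The crops show the tall domed stud at the leftmost notch (top crop (318,425), side crop (318,315)), so the target swing is -0.8. The lever is in the bay at the lower right. The steel pin is in the holder, and the purple one is the decoy.

Run:
```python
from h import *
np.set_printoptions(precision=4,suppress=True)
T=lambda x,y:(145+(x+.5)/4.8-.5,95+(y+.5)/4.8-.5)
S=lambda x,y:(160+(x+.5)/4.8-.5,155+(y+.5)/4.8-.5)
im=cv2.imread("pics/top0.png").astype(int)
m=((im[...,0]-im[...,2])>8)&(im[...,0]>90)
m=m.astype(np.uint8);z=np.zeros_like(m);z[90:215,190:315]=1;m*=z
c=max(cv2.findContours(m,0,2)[0],key=cv2.contourArea);h=cv2.convexHull(c)[:,0]
P=np.array([plane("top",u,v,.010)[:2] for u,v in h])
def fit(P):
    A=np.c_[2*P,np.ones(len(P))];s=np.linalg.lstsq(A,(P**2).sum(1),rcond=None)[0];return s[:2],np.sqrt(s[2]+s[:2]@s[:2])
for _ in range(4):
    C,r=fit(P);e=abs(np.hypot(*(P-C).T)-r);P=P[e<max(.003,np.percentile(e,80))]
print("flange",C,r,len(P))
for nm,a,b in[("knobtop",(693,490),(601,52)),("pintop",(97,388),(150,334)),("leverhole",(620,404),(481,129)),("studtop",(316,418),(318,298)),("screw2",(415,499),(452,302)),("screw3",(533,519),(537,247)),("posttop",(514,236),(299,46))]:
    p,e=tri(ray("top",*T(*a)),ray("side",*S(*b)));print(nm,p,np.array(e),"r,ang(from -x)",np.hypot(*(p[:2]-C)),np.arctan2(-(p[1]-C[1]),-(p[0]-C[0])))
for q in[(372,373),(440,428),(527,440)]:
    p=plane("top",*T(*q),.035);print("hole",p,np.hypot(*(p[:2]-C)),np.arctan2(-(p[1]-C[1]),-(p[0]-C[0])))
for q in[(90,347),(168,383),(131,455),(53,417)]: print("holder corner",plane("top",*T(*q),.04))
for q in[(83,398),(137,446),(231,414),(165,350)]: print("holder corner side",plane("side",*S(*q),.04))
```

```text
flange [0.6985 0.1046] 0.07505738337453045 6
knobtop [0.5617 0.008  0.0997] [0.2661 0.2661] r,ang(from -x) 0.16757041353826518 0.6147975782196002
pintop [0.6183 0.3306 0.0804] [0.5133 0.5133] r,ang(from -x) 0.23976486759554075 -1.2295867159647436
leverhole [0.6153 0.0438 0.0538] [0.9323 0.9323] r,ang(from -x) 0.10311793854737633 0.6303812138024929
studtop [0.6086 0.2149 0.0388] [0.9498 0.9498] r,ang(from -x) 0.14230711470679724 -0.8869062250243722
screw2 [0.5648 0.1592 0.0202] [1.0954 1.0954] r,ang(from -x) 0.14444407387900335 -0.3877887653693588
screw3 [0.5532 0.0915 0.0214] [0.7144 0.7144] r,ang(from -x) 0.14597472082516266 0.09024252228292562
posttop [0.6961 0.1035 0.1094] [0.8209 0.8209] r,ang(from -x) 0.0026948041326631633 0.4307678355999662
hole [0.6343 0.1833 0.035 ] 0.10155213873536803 -0.8862002544340634
hole [0.6029 0.1444 0.035 ] 0.10355724905852214 -0.39421297784747883
hole [0.5963 0.095  0.035 ] 0.1027049557228282 0.09389951006427741
holder corner [0.6476 0.3427 0.04  ]
holder corner [0.6272 0.2982 0.04  ]
holder corner [0.5861 0.3181 0.04  ]
holder corner [0.6075 0.3625 0.04  ]
holder corner side [0.6526 0.3413 0.04  ]
holder corner side [0.6089 0.3571 0.04  ]
holder corner side [0.5877 0.3167 0.04  ]
holder corner side [0.6447 0.2914 0.04  ]
```

```bash
R='{"slide":[-1.8,-1.13,-0.07],"angular":[0,0,0],"claw":1}'
python3 -m creep '[{"slide":[-1.8,-1.13,-0.07],"angular":[0,0,0],"claw":1},{"slide":[-1.8,-1.13,-0.07],"angular":[0,0,0],"claw":1},{"slide":[-1.8,-1.13,-0.07],"angular":[0,0,0],"claw":1},{"slide":[-1.8,-1.13,-0.07],"angular":[0,0,0],"claw":1},{"slide":[-1.8,-1.13,-0.07],"angular":[0,0,0],"claw":1},{"slide":[-1.8,-1.13,-0.07],"angular":[0,0,0],"claw":1},{"slide":[-1.8,-1.13,-0.07],"angular":[0,0,0],"claw":1},{"slide":[-1.8,-1.13,-0.07],"angular":[0,0,0],"claw":1},{"slide":[-1.8,-1.13,-0.07],"angular":[0,0,0],"claw":1},{"slide":[-1.8,-1.13,-0.07],"angular":[0,0,0],"claw":1}]' 40
```

```text
t: 0.98
tcp_pos: [0.3099, 0.4448, 0.2381]
tool_rot: [0.134, 0.991, -0.0, -0.0]
force: [-0.9, -0.1, -1.1]
finger_gap: 1.001
gripper_force: 0.0
```

```bash
python3 -m creep '[{"slide":[-1.8,-1.13,-0.07],"angular":[0,0,0],"claw":1},{"slide":[-1.8,-1.13,-0.07],"angular":[0,0,0],"claw":1},{"slide":[-1.8,-1.13,-0.07],"angular":[0,0,0],"claw":1},{"slide":[-1.8,-1.13,-0.07],"angular":[0,0,0],"claw":1},{"slide":[-1.8,-1.13,-0.07],"angular":[0,0,0],"claw":1},{"slide":[-1.8,-1.13,-0.07],"angular":[0,0,0],"claw":1},{"slide":[-1.8,-1.13,-0.07],"angular":[0,0,0],"claw":1},{"slide":[-1.8,-1.13,-0.07],"angular":[0,0,0],"claw":1},{"slide":[0,0,0],"angular":[0,0,0],"claw":1},{"slide":[0,0,0],"angular":[0,0,0],"claw":1}]' 40
cat > snap.py <<'E'
import sys,pickle
from h import *
s=manip.sense();im=viewer.snapshot("wrist");n=sys.argv[1]
cv2.imwrite(f"pics/{n}.png",im);pickle.dump(s,open(n+".pkl","wb"))
cv2.imwrite(f"pics/{n}b.png",cv2.resize(im,(800,600),interpolation=cv2.INTER_CUBIC))
E
python3 snap.py w1
python3 -m creep '[{"slide":[-1.8,-1.13,-0.07],"angular":[0,0,0],"claw":1},{"slide":[-1.8,-1.13,-0.07],"angular":[0,0,0],"claw":1},{"slide":[-1.8,-1.13,-0.07],"angular":[0,0,0],"claw":1},{"slide":[-1.8,-1.13,-0.07],"angular":[0,0,0],"claw":1},{"slide":[-1.8,-1.13,-0.07],"angular":[0,0,0],"claw":1},{"slide":[-1.8,-1.13,-0.07],"angular":[0,0,0],"claw":1},{"slide":[0,-1.5,0],"angular":[0,0,0],"claw":1},{"slide":[0,-1.5,0],"angular":[0,0,0],"claw":1},{"slide":[0,0,0],"angular":[0,0,0],"claw":1},{"slide":[0,0,0],"angular":[0,0,0],"claw":1}]'
python3 snap.py w2
python3 -c "
import cv2,numpy as np
a=[cv2.imread(f'pics/w{i}.png') for i in(1,2)]
cv2.imwrite('pics/w12.png',np.vstack(a)[:, :])"
```

```text
t: 1.82
tcp_pos: [0.4247, 0.3197, 0.2437]
tool_rot: [0.135, 0.991, 0.0, -0.0]
force: [0.2, 0.6, -0.7]
finger_gap: 1.001
gripper_force: 0.0
t: 2.7
tcp_pos: [0.5009, 0.1977, 0.248]
tool_rot: [0.134, 0.991, 0.0, -0.001]
force: [-1.4, -0.0, 0.2]
finger_gap: 1.002
gripper_force: 0.0
```

View pics/w1b.png

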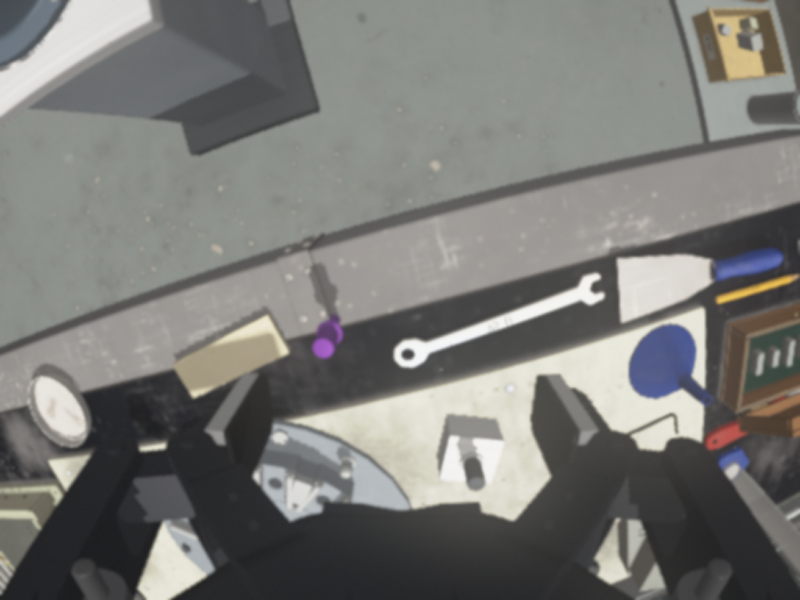

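View pics/w2b.png

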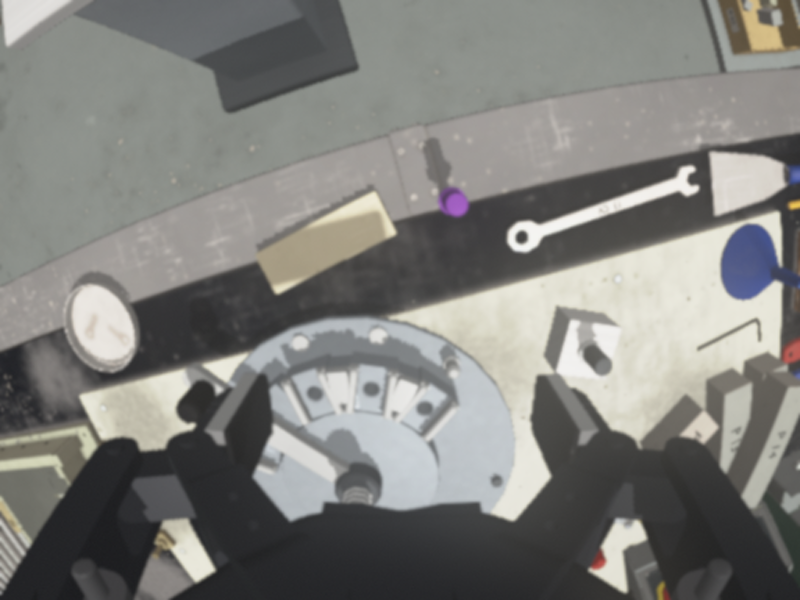

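Both wrist views show the pin top, at w1b (476,482) and w2b (600,363). In w2b I also see notch holes at (314,394), (371,389) and (425,408), the knob top near (190,405), screws at (299,343) and (378,335), and the stud near (452,368). I'll combine these with the fixed views.

Run:
```python
from h import *
import pickle
from scipy.optimize import least_squares
np.set_printoptions(precision=4,suppress=True)
s1,s2=[pickle.load(open(f"w{i}.pkl","rb")) for i in(1,2)]
T=lambda x,y:ray("top",145+(x+.5)/4.8-.5,95+(y+.5)/4.8-.5)
S=lambda x,y:ray("side",160+(x+.5)/4.8-.5,155+(y+.5)/4.8-.5)
W=lambda s,x,y:ray("wrist",x*.64-.18,y*.64-.18,s)
def show(n,*r):
    p,e=tri(*r);print(n,p,np.array(e));return p
a,b,c,d=W(s1,476,482),W(s2,600,363),T(97,388),S(150,334)
show("pin w",a,b);show("pin ts",c,d);show("pin ws",b,d);show("pin wt",b,c);P=show("pin all",a,b,c,d)
K=show("knob",W(s2,190,405),T(693,490),S(601,52));show("knob wt",W(s2,190,405),T(693,490))
st=show("stud",W(s2,453,369),T(316,418),S(318,298))
h=[show("hole",W(s2,*w),T(*t)) for w,t in[((425,408),(372,373)),((371,389),(440,428)),((314,394),(527,440))]]
c2=show("screw2",W(s2,378,335),T(415,499),S(452,302));c3=show("screw3",W(s2,299,343),T(533,519),S(537,247))
po=show("post",T(514,236),S(299,46))
lh=show("leverhole",T(620,404),S(481,129))
pts=[(st,.140,-.8),(h[0],.1,-.8),(h[1],.1,-.3),(h[2],.1,.2),(c2,.14,-.3),(c3,.14,.2),(po,0,0)]
f=lambda v:np.concatenate([p[:2]-v[:2]+r*np.array([np.cos(g+v[2]),np.sin(g+v[2])]) for p,r,g in pts])
o=least_squares(f,[.7,.1,-.1],loss="soft_l1",f_scale=.002);print(o.x,(o.fun.reshape(-1,2)*1e3))
v=o.x
for n,p in(("knob",K),("lh",lh)):
    q=v[:2]-p[:2];print(n,np.hypot(*q),np.arctan2(q[1],q[0])-v[2])
```

```text
pin w [0.6182 0.3306 0.0763] [1.666 1.666]
pin ts [0.6183 0.3306 0.0804] [0.5133 0.5133]
pin ws [0.6176 0.3296 0.0786] [2.1892 2.1892]
pin wt [0.6194 0.3317 0.0712] [0.3572 0.3572]
pin all [0.6178 0.3304 0.0788] [1.0773 2.6685 0.3821 1.8779]
knob [0.5603 0.0086 0.0982] [3.5127 1.5706 2.2464]
knob wt [0.5612 0.0062 0.0905] [1.327 1.327]
stud [0.6079 0.2145 0.0378] [2.1671 0.0737 2.0971]
hole [0.6329 0.1826 0.0432] [0.244 0.244]
hole [0.6012 0.1439 0.0465] [0.2631 0.2631]
hole [0.5947 0.0949 0.0451] [0.4318 0.4318]
screw2 [0.565  0.1592 0.0203] [0.4056 1.2605 0.9504]
screw3 [0.5536 0.091  0.0216] [0.996  1.085  0.6857]
post [0.6961 0.1035 0.1094] [0.8209 0.8209]
leverhole [0.6153 0.0438 0.0538] [0.9323 0.9323]
[ 0.694   0.1038 -0.1086] [[-0.0107  0.2531]
 [ 0.4171 -0.1014]
 [-0.9619  0.3629]
 [ 0.3145  0.2048]
 [-0.4494 -0.3037]
 [-0.9589 -0.0736]
 [ 2.1419 -0.3417]]
knob 0.16412880760507326 0.7276026177849136
lh 0.0989695339477726 0.7599621653054482
```

```bash
python3 -m creep '[{"slide":[0,0,0],"angular":[0,0,-0.112],"claw":1},{"slide":[0,0,0],"angular":[0,0,-0.112],"claw":1},{"slide":[0,0,0],"angular":[0,0,-0.112],"claw":1},{"slide":[0,0,0],"angular":[0,0,-0.112],"claw":1},{"slide":[0,0,0],"angular":[0,0,-0.112],"claw":1},{"slide":[0,0,0],"angular":[0,0,-0.112],"claw":1},{"slide":[0,0,0],"angular":[0,0,-0.112],"claw":1},{"slide":[0,0,0],"angular":[0,0,-0.111],"claw":1}]'
python3 -m creep '[{"slide":[0.8,-2.37,1.2],"angular":[0,0,0],"claw":1},{"slide":[0.8,-2.37,1.2],"angular":[0,0,0],"claw":1},{"slide":[0.8,-2.37,1.2],"angular":[0,0,0],"claw":1},{"slide":[0.8,-2.37,1.2],"angular":[0,0,0],"claw":1},{"slide":[0.8,-2.37,1.2],"angular":[0,0,0],"claw":1},{"slide":[0.8,-2.37,1.2],"angular":[0,0,0],"claw":1},{"slide":[0.8,-2.37,1.2],"angular":[0,0,0],"claw":1},{"slide":[0.75,-2.34,1.2],"angular":[0,0,0],"claw":1},{"slide":[0,0,0],"angular":[0,0,0],"claw":0.2},{"slide":[0,0,0],"angular":[0,0,0],"claw":0.2}]'
python3 snap.py w3; python3 -c "
import cv2
im=cv2.imread('pics/w3.png');print(cv2.imwrite('pics/w3c.png',cv2.resize(im[150:384,100:412],None,fx=2.5,fy=2.5,interpolation=cv2.INTER_CUBIC)))"
```

```text
t: 3.42
tcp_pos: [0.5019, 0.1988, 0.2482]
tool_rot: [-0.311, 0.95, 0.0, 0.0]
force: [0.7, 0.2, -0.7]
finger_gap: 0.998
gripper_force: 0.0
t: 4.25
tcp_pos: [0.5619, 0.0069, 0.1514]
tool_rot: [-0.307, 0.952, 0.001, -0.001]
force: [-0.8, 0.0, -0.4]
finger_gap: 0.751
gripper_force: 0.0
True
```

View pics/w3c.png

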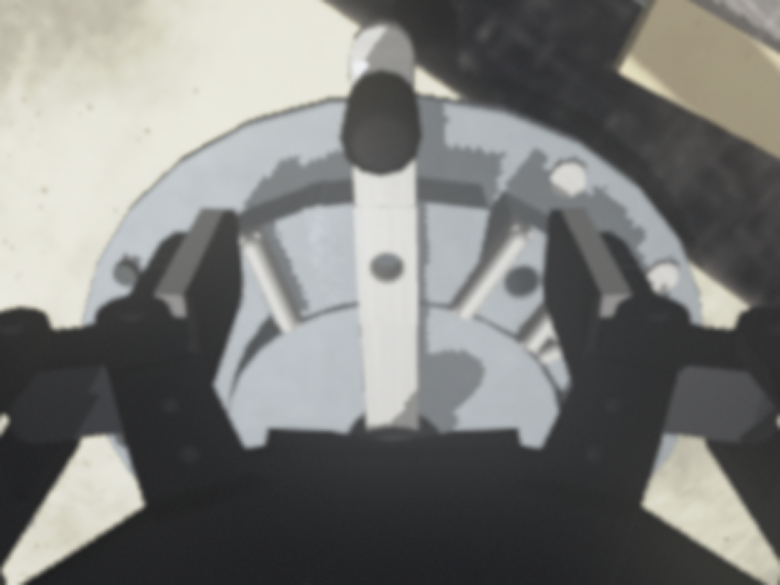

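The view is well aligned: the lever runs vertically at x≈387, the knob's top face centre is near (381,140), and the fingers are symmetric at 240 and 548.

Run:
```python
from h import *
import pickle
s=pickle.load(open("w3.pkl","rb"))
g=lambda x,y:(100+(x+.5)/2.5-.5,150+(y+.5)/2.5-.5)
for n,p,z in(("knobtop",(381,138),.099),("hole",(387,267),.052),("barend",(382,24),.052),("stud2",(568,178),.018)):print(n,plane("wrist",*g(*p),z,s))
print(s["tcp_pos"])
```

```text
knobtop [0.56142431 0.00171454 0.099     ]
hole [0.615588   0.04240106 0.052     ]
barend [ 0.54268721 -0.01208091  0.052     ]
stud2 [0.55505457 0.0900256  0.018     ]
[0.5618993  0.00694302 0.15135646]
```

```bash
python3 -m creep '[{"slide":[0,-0.15,1.2],"angular":[0,0,0],"claw":0.2},{"slide":[0,0,1.2],"angular":[0,0,0],"claw":0.2},{"slide":[0,0,1.2],"angular":[0,0,0],"claw":0.2},{"slide":[0,0,1.2],"angular":[0,0,0],"claw":0.2},{"slide":[0,0,1.2],"angular":[0,0,0],"claw":0.2},{"slide":[0,0,1.2],"angular":[0,0,0],"claw":0.2},{"slide":[0,0,1.0],"angular":[0,0,0],"claw":0.2},{"slide":[0,0,0.5],"angular":[0,0,0],"claw":0.2},{"slide":[0,0,0],"angular":[0,0,0],"claw":0.2}]'
python3 -m creep '[{"slide":[0,0,0],"angular":[0,0,0],"claw":-1},{"slide":[0,0,0],"angular":[0,0,0],"claw":-1},{"slide":[0,0,0],"angular":[0,0,0],"claw":-1},{"slide":[0,0,0],"angular":[0,0,0],"claw":-1},{"slide":[0,0,0],"angular":[0,0,0],"claw":-1},{"slide":[0,0,0],"angular":[0,0,0],"claw":-1},{"slide":[0,0,0],"angular":[0,0,0],"claw":-1},{"slide":[0,0,0],"angular":[0,0,0],"claw":-1}]' 45
```

```text
t: 5.05
tcp_pos: [0.5621, 0.0068, 0.0644]
tool_rot: [-0.309, 0.951, 0.001, -0.001]
force: [0.6, 0.0, -0.2]
finger_gap: 0.6
gripper_force: 0.0
t: 5.72
tcp_pos: [0.5633, 0.0056, 0.0654]
tool_rot: [-0.308, 0.951, -0.0, 0.001]
force: [1.1, -0.2, 0.8]
finger_gap: 0.265
gripper_force: 44.0
```

```bash
python3 -m creep '[{"slide":[0,0,-0.45],"angular":[0,0,-0.018],"claw":-1},{"slide":[0,0,-0.45],"angular":[0,0,0],"claw":-1},{"slide":[0,0,-0.45],"angular":[0,0,0],"claw":-1},{"slide":[0,0,-0.45],"angular":[0,0,0],"claw":-1},{"slide":[0,0,0],"angular":[0,0,0],"claw":-1},{"slide":[0,0,0],"angular":[0,0,0],"claw":-1}]'
python3 -m creep '[{"slide":[-0.025,0.907,0],"angular":[0,0,0.0555],"claw":-1},{"slide":[-0.025,0.907,0],"angular":[0,0,0.0555],"claw":-1},{"slide":[-0.025,0.907,0],"angular":[0,0,0.0555],"claw":-1},{"slide":[-0.025,0.907,0],"angular":[0,0,0.0555],"claw":-1}]'
```

```text
t: 6.22
tcp_pos: [0.5644, 0.0056, 0.0832]
tool_rot: [-0.316, 0.949, -0.001, 0.002]
force: [5.4, 1.2, -5.1]
finger_gap: 0.261
gripper_force: 44.3
t: 6.55
tcp_pos: [0.5461, 0.0367, 0.083]
tool_rot: [-0.208, 0.978, -0.001, 0.002]
force: [6.2, 2.3, -6.3]
finger_gap: 0.265
gripper_force: 44.3
```

```bash
python3 -m creep '[{"slide":[-0.025,0.907,0],"angular":[0,0,0.0555],"claw":-1},{"slide":[-0.025,0.907,0],"angular":[0,0,0.0555],"claw":-1},{"slide":[-0.025,0.907,0],"angular":[0,0,0.0555],"claw":-1},{"slide":[-0.025,0.907,0],"angular":[0,0,0.0555],"claw":-1},{"slide":[-0.025,0.907,0],"angular":[0,0,0.0555],"claw":-1},{"slide":[-0.025,0.907,0],"angular":[0,0,0.0555],"claw":-1},{"slide":[-0.025,0.907,0],"angular":[0,0,0.0555],"claw":-1},{"slide":[-0.025,0.907,0],"angular":[0,0,0.0555],"claw":-1},{"slide":[-0.025,0.907,0],"angular":[0,0,0.0555],"claw":-1},{"slide":[-0.025,0.907,0],"angular":[0,0,0.0555],"claw":-1}]'
python3 -m creep '[{"slide":[-0.025,0.907,0],"angular":[0,0,0.0555],"claw":-1},{"slide":[-0.025,0.907,0],"angular":[0,0,0.0555],"claw":-1},{"slide":[-0.025,0.907,0],"angular":[0,0,0.0555],"claw":-1},{"slide":[-0.025,0.907,0],"angular":[0,0,0.0555],"claw":-1},{"slide":[-0.025,0.907,0],"angular":[0,0,0.0555],"claw":-1},{"slide":[-0.025,0.907,0],"angular":[0,0,0.0555],"claw":-1},{"slide":[-0.025,0.907,0],"angular":[0,0,0.0555],"claw":-1},{"slide":[-0.025,0.907,0],"angular":[0,0,0.0555],"claw":-1},{"slide":[0,0,0],"angular":[0,0,0],"claw":-1},{"slide":[0,0,0],"angular":[0,0,0],"claw":-1}]'
```

```text
t: 7.38
tcp_pos: [0.5335, 0.1248, 0.083]
tool_rot: [0.068, 0.998, -0.001, 0.002]
force: [6.2, -2.0, -5.8]
finger_gap: 0.264
gripper_force: 44.3
t: 8.22
tcp_pos: [0.558, 0.1912, 0.0825]
tool_rot: [0.284, 0.959, -0.001, 0.001]
force: [5.5, -6.0, -5.2]
finger_gap: 0.259
gripper_force: 44.3
```

```bash
python3 -m creep '[{"slide":[-0.025,0.907,0],"angular":[0,0,0.0555],"claw":-1},{"slide":[-0.025,0.907,0],"angular":[0,0,0.0555],"claw":-1},{"slide":[-0.025,0.907,0],"angular":[0,0,0.0555],"claw":-1},{"slide":[-0.025,0.907,0],"angular":[0,0,0.0555],"claw":-1},{"slide":[-0.025,0.907,0],"angular":[0,0,0.0555],"claw":-1},{"slide":[-0.025,0.907,0],"angular":[0,0,0.0555],"claw":-1},{"slide":[0,0,0],"angular":[0,0,0],"claw":-1},{"slide":[0,0,0],"angular":[0,0,0],"claw":-1},{"slide":[0,0,0],"angular":[0,0,0],"claw":-1}]'
python3 - <<'E'
from h import *
P=np.array([[.5644,.0056],[.5461,.0367],[.5335,.1248],[.558,.1912],list(manip.sense()["tcp_pos"][:2])])
A=np.c_[2*P,np.ones(5)];s=np.linalg.lstsq(A,(P**2).sum(1),rcond=None)[0];C=s[:2]
print(C,np.sqrt(s[2]+C@C));d=C-P[-1];print(np.arctan2(d[1],d[0]))
d=np.array([.694,.1038])-P[-1];print(np.arctan2(d[1],d[0]))
E
python3 snap.py w4; python3 -c "
import cv2
im=cv2.imread('pics/w4.png');cv2.imwrite('pics/w4c.png',cv2.resize(im[110:344,100:412],None,fx=2.5,fy=2.5,interpolation=cv2.INTER_CUBIC))"
```

```text
t: 8.97
tcp_pos: [0.5934, 0.23, 0.0819]
tool_rot: [0.439, 0.899, -0.002, 0.001]
force: [4.6, -6.2, -6.3]
finger_gap: 0.263
gripper_force: 44.4
[0.69419694 0.1029293 ] 0.16222770801049477
-0.90038794511418
-0.8979921379936555
```

View pics/w4c.png

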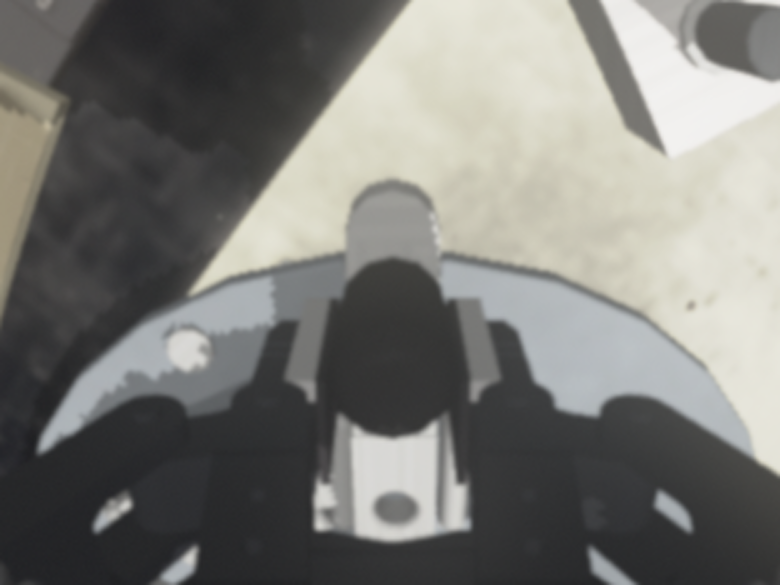

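The lever with its knob stands over the flagged notch, its bar centred between the cheeks, and the stud is hidden under it. I'll nudge by 1.3 mm and lower.

```bash
python3 -m creep '[{"slide":[0,0.13,0.2],"angular":[0,0,0.008],"claw":-1},{"slide":[0,0,0.3],"angular":[0,0,0],"claw":-1},{"slide":[0,0,0.3],"angular":[0,0,0],"claw":-1},{"slide":[0,0,0.3],"angular":[0,0,0],"claw":-1},{"slide":[0,0,0],"angular":[0,0,0],"claw":-1},{"slide":[0,0,0],"angular":[0,0,0],"claw":-1}]'
python3 -m creep '[{"slide":[0,0,0.2],"angular":[0,0,0],"claw":-1},{"slide":[0,0,0.2],"angular":[0,0,0],"claw":-1},{"slide":[0,0,0.2],"angular":[0,0,0],"claw":-1},{"slide":[0,0,0],"angular":[0,0,0],"claw":-1},{"slide":[0,0,0],"angular":[0,0,0],"claw":-1}]'
```

```text
t: 9.52
tcp_pos: [0.5943, 0.2308, 0.0709]
tool_rot: [0.442, 0.897, -0.002, 0.0]
force: [5.2, -4.4, -4.8]
finger_gap: 0.262
gripper_force: 44.5
t: 9.93
tcp_pos: [0.5946, 0.2318, 0.066]
tool_rot: [0.443, 0.897, -0.001, 0.001]
force: [3.1, -6.1, -1.8]
finger_gap: 0.267
gripper_force: 44.9
```

```bash
python3 -m creep '[{"slide":[0,0,0],"angular":[0,0,0],"claw":0.2},{"slide":[0,0,0],"angular":[0,0,0],"claw":0.2},{"slide":[0,0,0],"angular":[0,0,0],"claw":0.2},{"slide":[0,0,0],"angular":[0,0,0],"claw":0.2},{"slide":[0,0,-1.5],"angular":[0,0,0],"claw":0.2},{"slide":[0,0,-2],"angular":[0,0,0],"claw":0.2},{"slide":[0,0,-2],"angular":[0,0,0],"claw":0.2},{"slide":[0,0,-2],"angular":[0,0,0],"claw":0.2},{"slide":[0,0,-2],"angular":[0,0,0],"claw":0.2},{"slide":[0,0,-1],"angular":[0,0,0],"claw":0.2}]'
python3 -m creep '[{"slide":[0,0,-1.5],"angular":[0,0,0],"claw":0.2},{"slide":[0,0,-1.5],"angular":[0,0,0],"claw":0.2},{"slide":[0,0,0],"angular":[0,0,0],"claw":0.2},{"slide":[0,0,0],"angular":[0,0,0],"claw":0.2}]'
python3 snap.py w5
python3 - <<'E'
import cv2,numpy as np
from station import viewer
im=cv2.imread('pics/w5.png');a=cv2.resize(im[150:384,50:462],None,fx=1.9,fy=1.9,interpolation=cv2.INTER_CUBIC)[:300]
s=viewer.snapshot("side");cv2.imwrite("pics/side1.png",s)
t=viewer.snapshot("top");cv2.imwrite("pics/top1.png",t)
b=cv2.resize(s[155:255,160:290],(390,300),interpolation=cv2.INTER_CUBIC)
c=cv2.resize(t[120:220,150:280],(390,300),interpolation=cv2.INTER_CUBIC)
top=np.zeros((300,780,3),np.uint8);w=min(780,a.shape[1]);top[:a.shape[0],:w]=a[:,:w]
cv2.imwrite('pics/m5.png',np.vstack([top,np.hstack([b,c])]))
E
```

```text
t: 10.77
tcp_pos: [0.595, 0.2344, 0.1738]
tool_rot: [0.443, 0.897, 0.001, 0.001]
force: [0.6, 0.5, 0.4]
finger_gap: 0.597
gripper_force: 0.0
t: 11.1
tcp_pos: [0.5942, 0.2339, 0.2014]
tool_rot: [0.443, 0.897, 0.0, 0.0]
force: [-1.0, 0.1, -1.3]
finger_gap: 0.602
gripper_force: 0.0
```

View pics/m5.png

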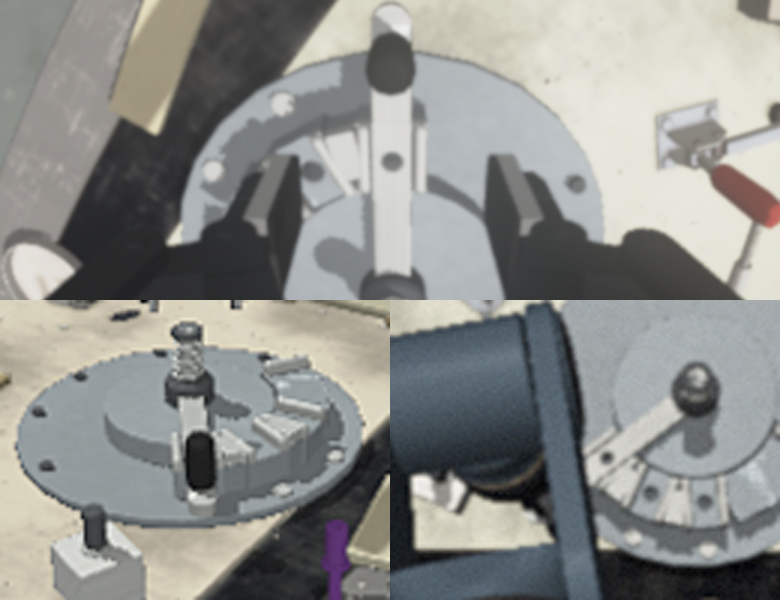

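The lever lies down in the flagged notch: the wrist view has it between the cheeks with its hole at about (392,161), and the side view shows the bar in line with the stud. Next is the pin.

```bash
python3 -m creep '[{"slide":[1.04,1.29,0.8],"angular":[0,0,0],"claw":0.2},{"slide":[1.04,1.29,0.8],"angular":[0,0,0],"claw":0.2},{"slide":[1.04,1.29,0.8],"angular":[0,0,0],"claw":0.2},{"slide":[1.04,1.29,0.8],"angular":[0,0,0],"claw":0.2},{"slide":[1.04,1.29,0.8],"angular":[0,0,0],"claw":0.2},{"slide":[1.04,1.29,0.8],"angular":[0,0,0],"claw":0.2},{"slide":[0,0,0],"angular":[0,0,0],"claw":0.2},{"slide":[0,0,0],"angular":[0,0,0],"claw":0.2},{"slide":[0,0,0],"angular":[0,0,0],"claw":0.2}]'
python3 snap.py w6
python3 - <<'E'
from h import *
import pickle
s=pickle.load(open("w5.pkl","rb"))
print("lever hole",plane("wrist",50+392.5/1.9-.5,150+161.5/1.9-.5,.052,s))
im=cv2.imread('pics/w6.png');cv2.imwrite('pics/w6c.png',cv2.resize(im[150:384,100:412],None,fx=2.5,fy=2.5,interpolation=cv2.INTER_CUBIC))
E
```

```text
t: 12.0
tcp_pos: [0.6175, 0.3306, 0.1526]
tool_rot: [0.443, 0.897, -0.0, -0.0]
force: [-0.2, -1.0, -0.3]
finger_gap: 0.603
gripper_force: 0.0
lever hole [0.63429297 0.18163391 0.052     ]
```

View pics/w6c.png

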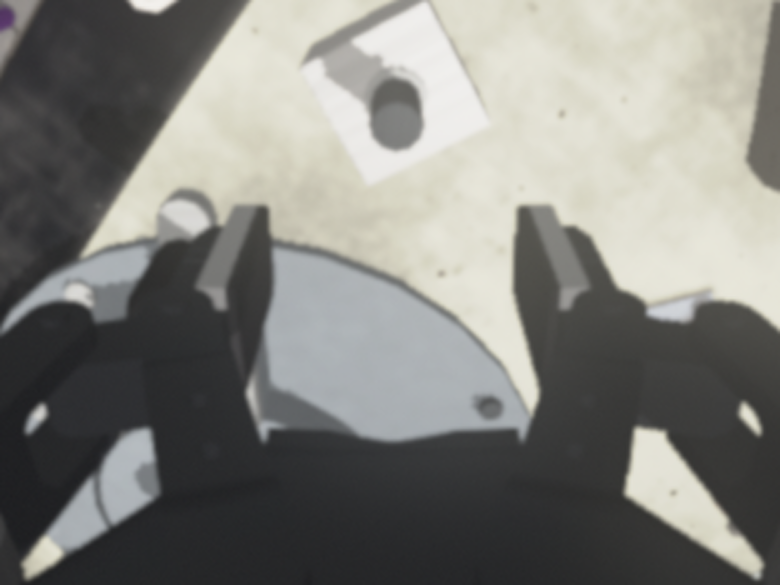

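The pin stands upright in the holder with its head top centred at (397,125), midway between the fingers.

Run:
```python
from h import *
import pickle
s=pickle.load(open("w6.pkl","rb"));g=lambda x,y:(100+(x+.5)/2.5-.5,150+(y+.5)/2.5-.5)
M=R.from_quat(s["tool_rot"]).as_matrix()
r6=ray("wrist",*g(397,125),s)
for z in(.074,.078):
    p=plane("wrist",*g(397,125),z,s);print(p,M.T@(p-s["tcp_pos"]))
s1,s2=[pickle.load(open(f"w{i}.pkl","rb")) for i in(1,2)]
W=lambda s,x,y:ray("wrist",x*.64-.18,y*.64-.18,s)
T=ray("top",145+97.5/4.8-.5,95+388.5/4.8-.5)
print(tri(r6,W(s1,476,482)),tri(r6,W(s2,600,363)),tri(r6,T))
print(s["tcp_pos"])
```

```text
[0.62016528 0.32998006 0.074     ] [-0.00213078  0.00185092  0.07858574]
[0.61932704 0.33103329 0.078     ] [-0.00078552  0.00182224  0.07458557]
(array([0.61910954, 0.33157163, 0.07798483]), [np.float64(0.5574307583440612), np.float64(0.55743075834421)]) (array([0.61919572, 0.33059647, 0.07384936]), [np.float64(1.1407141165839274), np.float64(1.140714116584004)]) (array([0.61885483, 0.3308904 , 0.07760217]), [np.float64(0.5476805831682491), np.float64(0.5476805831684587)])
[0.61745524 0.33060231 0.15258723]
```

```bash
python3 -m creep '[{"slide":[-0.12,0.16,1.2],"angular":[0,0,0],"claw":0.2},{"slide":[0,0,1.2],"angular":[0,0,0],"claw":0.2},{"slide":[0,0,1.2],"angular":[0,0,0],"claw":0.2},{"slide":[0,0,1.2],"angular":[0,0,0],"claw":0.2},{"slide":[0,0,1.2],"angular":[0,0,0],"claw":0.2},{"slide":[0,0,1.2],"angular":[0,0,0],"claw":0.2},{"slide":[0,0,1.2],"angular":[0,0,0],"claw":0.2},{"slide":[0,0,0.9],"angular":[0,0,0],"claw":0.2},{"slide":[0,0,0.4],"angular":[0,0,0],"claw":0.2},{"slide":[0,0,0],"angular":[0,0,0],"claw":0.2}]'
python3 -m creep '[{"slide":[0,0,0],"angular":[0,0,0],"claw":-1},{"slide":[0,0,0],"angular":[0,0,0],"claw":-1},{"slide":[0,0,0],"angular":[0,0,0],"claw":-1},{"slide":[0,0,0],"angular":[0,0,0],"claw":-1},{"slide":[0,0,0],"angular":[0,0,0],"claw":-1},{"slide":[0,0,0],"angular":[0,0,0],"claw":-1},{"slide":[0,0,0],"angular":[0,0,0],"claw":-1},{"slide":[0,0,0],"angular":[0,0,0],"claw":-1}]' 40
```

```text
t: 12.88
tcp_pos: [0.6189, 0.33, 0.0545]
tool_rot: [0.443, 0.897, -0.001, -0.001]
force: [0.8, 0.8, 0.6]
finger_gap: 0.602
gripper_force: 0.0
t: 13.55
tcp_pos: [0.6203, 0.3305, 0.0572]
tool_rot: [0.443, 0.897, 0.001, 0.001]
force: [-0.9, -0.4, 5.3]
finger_gap: 0.181
gripper_force: 39.3
```

```bash
python3 -m creep '[{"slide":[0,0,-0.6],"angular":[0,0,0],"claw":-1},{"slide":[0,0,-1],"angular":[0,0,0],"claw":-1},{"slide":[0,0,-1.2],"angular":[0,0,0],"claw":-1},{"slide":[0,0,-1.2],"angular":[0,0,0],"claw":-1},{"slide":[0,0,-1.2],"angular":[0,0,0],"claw":-1},{"slide":[0,0,-1.2],"angular":[0,0,0],"claw":-1},{"slide":[0,0,-1],"angular":[0,0,0],"claw":-1},{"slide":[0,0,0],"angular":[0,0,0],"claw":-1},{"slide":[0,0,0],"angular":[0,0,0],"claw":-1},{"slide":[0,0,0],"angular":[0,0,0],"claw":-1}]'
python3 -m creep '[{"slide":[-1.27,-0.79,0],"angular":[0,0,0],"claw":-1},{"slide":[-1.27,-0.79,0],"angular":[0,0,0],"claw":-1},{"slide":[-1.27,-0.79,0],"angular":[0,0,0],"claw":-1},{"slide":[-1.27,-0.79,0],"angular":[0,0,0],"claw":-1},{"slide":[-1.27,-0.79,0],"angular":[0,0,0],"claw":-1},{"slide":[-1.27,-0.79,0],"angular":[0,0,0],"claw":-1},{"slide":[-1.27,-0.79,0],"angular":[0,0,0],"claw":-1},{"slide":[-1.27,-0.79,0],"angular":[0,0,0],"claw":-1},{"slide":[-1.27,-0.79,0],"angular":[0,0,0],"claw":-1},{"slide":[-1.27,-0.79,0],"angular":[0,0,0],"claw":-1}]'
python3 -m creep '[{"slide":[0,0,0],"angular":[0,0,0],"claw":-1},{"slide":[0,0,0],"angular":[0,0,0],"claw":-1},{"slide":[0,0,0],"angular":[0,0,0],"claw":-1},{"slide":[0,0,0],"angular":[0,0,0],"claw":-1}]'
```

```text
t: 14.38
tcp_pos: [0.6193, 0.3301, 0.1298]
tool_rot: [0.443, 0.897, -0.0, -0.0]
force: [-0.3, -0.7, -1.6]
finger_gap: 0.183
gripper_force: 39.1
t: 15.22
tcp_pos: [0.6343, 0.1798, 0.1302]
tool_rot: [0.443, 0.896, 0.0, 0.0]
force: [0.6, 0.0, 0.2]
finger_gap: 0.184
gripper_force: 39.1
t: 15.55
tcp_pos: [0.634, 0.1822, 0.1301]
tool_rot: [0.443, 0.897, 0.0, -0.0]
force: [0.3, -0.6, 0.2]
finger_gap: 0.178
gripper_force: 39.1
```

```bash
python3 -m creep '[{"slide":[0,0,0.8],"angular":[0,0,0],"claw":-1},{"slide":[0,0,0.8],"angular":[0,0,0],"claw":-1},{"slide":[0,0,0.6],"angular":[0,0,0],"claw":-1},{"slide":[0,0,0.3],"angular":[0,0,0],"claw":-1},{"slide":[0,0,0],"angular":[0,0,0],"claw":-1}]'
python3 -m creep '[{"slide":[0,0,0.2],"angular":[0,0,0],"claw":-1},{"slide":[0,0,0.2],"angular":[0,0,0],"claw":-1},{"slide":[0,0,0.2],"angular":[0,0,0],"claw":-1},{"slide":[0,0,0.2],"angular":[0,0,0],"claw":-1},{"slide":[0,0,0],"angular":[0,0,0],"claw":-1}]'
```

```text
t: 15.97
tcp_pos: [0.633, 0.1816, 0.1034]
tool_rot: [0.443, 0.897, -0.001, -0.001]
force: [-0.1, -0.4, -0.9]
finger_gap: 0.184
gripper_force: 39.1
t: 16.38
tcp_pos: [0.6339, 0.1813, 0.0968]
tool_rot: [0.443, 0.897, -0.0, -0.0]
force: [0.8, 0.5, -0.9]
finger_gap: 0.185
gripper_force: 39.1
```

```bash
python3 -m creep '[{"slide":[0,0,0.2],"angular":[0,0,0],"claw":-1},{"slide":[0,0,0.2],"angular":[0,0,0],"claw":-1},{"slide":[0,0,0.2],"angular":[0,0,0],"claw":-1},{"slide":[0,0,0],"angular":[0,0,0],"claw":-1}]'
python3 - <<'E'
from h import *
t=[]
for _ in range(4):
    s=manip.sense();t.append(np.r_[s["tcp_pos"],s["force"],s["ft_torque"]])
print(np.round(t[0],4))
E
```

```text
t: 16.72
tcp_pos: [0.6338, 0.1814, 0.0906]
tool_rot: [0.443, 0.897, -0.0, -0.0]
force: [-0.5, 0.0, -1.3]
finger_gap: 0.181
gripper_force: 39.1
[ 0.6338  0.1814  0.0906 -0.4613  0.025  -1.3189 -0.0213 -0.0374 -0.0163]
```

```bash
python3 -m creep '[{"slide":[0,0,0.25],"angular":[0,0,0],"claw":-1},{"slide":[0,0,0.25],"angular":[0,0,0],"claw":-1},{"slide":[0,0,0.25],"angular":[0,0,0],"claw":-1},{"slide":[0,0,0.25],"angular":[0,0,0],"claw":-1},{"slide":[0,0,0],"angular":[0,0,0],"claw":-1}]'
python3 -m creep '[{"slide":[0,0,0.25],"angular":[0,0,0],"claw":-1},{"slide":[0,0,0.25],"angular":[0,0,0],"claw":-1},{"slide":[0,0,0.25],"angular":[0,0,0],"claw":-1},{"slide":[0,0,0.25],"angular":[0,0,0],"claw":-1},{"slide":[0,0,0],"angular":[0,0,0],"claw":-1}]'
```

```text
t: 17.13
tcp_pos: [0.6337, 0.1813, 0.0804]
tool_rot: [0.443, 0.897, -0.0, -0.0]
force: [0.2, 1.0, -0.7]
finger_gap: 0.177
gripper_force: 39.1
t: 17.55
tcp_pos: [0.6337, 0.1814, 0.0704]
tool_rot: [0.443, 0.897, -0.0, -0.0]
force: [0.4, -0.4, -0.9]
finger_gap: 0.183
gripper_force: 39.1
```

```bash
python3 -m creep '[{"slide":[0,0,0.2],"angular":[0,0,0],"claw":-1},{"slide":[0,0,0.2],"angular":[0,0,0],"claw":-1},{"slide":[0,0,0],"angular":[0,0,0],"claw":-1}]'
python3 -m creep '[{"slide":[0,0,0.1],"angular":[0,0,0],"claw":-1},{"slide":[0,0,0.1],"angular":[0,0,0],"claw":-1},{"slide":[0,0,0],"angular":[0,0,0],"claw":-1}]'
```

```text
t: 17.8
tcp_pos: [0.6339, 0.1814, 0.0667]
tool_rot: [0.443, 0.897, -0.0, -0.0]
force: [0.1, -0.0, -0.3]
finger_gap: 0.182
gripper_force: 39.1
t: 18.05
tcp_pos: [0.634, 0.1814, 0.065]
tool_rot: [0.443, 0.897, -0.0, -0.0]
force: [-0.7, -0.2, 0.5]
finger_gap: 0.179
gripper_force: 39.1
```

```bash
python3 -m creep '[{"slide":[0,0,0.1],"angular":[0,0,0],"claw":-1},{"slide":[0,0,0.1],"angular":[0,0,0],"claw":-1},{"slide":[0,0,0],"angular":[0,0,0],"claw":-1}]'
```

```text
t: 18.3
tcp_pos: [0.6342, 0.1815, 0.0631]
tool_rot: [0.443, 0.897, 0.0, 0.0]
force: [0.2, 0.2, -0.3]
finger_gap: 0.178
gripper_force: 39.2
```

```bash
python3 -m creep '[{"slide":[0,0,0.1],"angular":[0,0,0],"claw":-1},{"slide":[0,0,0.1],"angular":[0,0,0],"claw":-1},{"slide":[0,0,0],"angular":[0,0,0],"claw":-1}]'
python3 -m creep '[{"slide":[0,0,0.05],"angular":[0,0,0],"claw":-1},{"slide":[0,0,0.05],"angular":[0,0,0],"claw":-1},{"slide":[0,0,0],"angular":[0,0,0],"claw":-1}]'
```

```text
t: 18.55
tcp_pos: [0.6345, 0.1815, 0.0626]
tool_rot: [0.443, 0.897, 0.0, 0.0]
force: [-2.1, -0.3, 7.7]
finger_gap: 0.18
gripper_force: 40.2
t: 18.8
tcp_pos: [0.6346, 0.1816, 0.0625]
tool_rot: [0.443, 0.897, 0.0, 0.001]
force: [-2.8, -0.4, 11.6]
finger_gap: 0.182
gripper_force: 40.5
```

```bash
python3 -m creep '[{"slide":[0,0,-0.1],"angular":[0,0,0],"claw":0.1},{"slide":[0,0,0],"angular":[0,0,0],"claw":0.1},{"slide":[0,0,0],"angular":[0,0,0],"claw":0.1},{"slide":[0,0,0],"angular":[0,0,0],"claw":0.1},{"slide":[0,0,-0.8],"angular":[0,0,0],"claw":0.1},{"slide":[0,0,-1.5],"angular":[0,0,0],"claw":0.1},{"slide":[0,0,-2],"angular":[0,0,0],"claw":0.1},{"slide":[0,0,-2],"angular":[0,0,0],"claw":0.1},{"slide":[0,0,-2],"angular":[0,0,0],"claw":0.1},{"slide":[0,0,-1],"angular":[0,0,0],"claw":0.1}]'
python3 -m creep '[{"slide":[0,0,-1],"angular":[0,0,0],"claw":0.1},{"slide":[0,0,0],"angular":[0,0,0],"claw":0.1},{"slide":[0,0,0],"angular":[0,0,0],"claw":0.1}]'
python3 snap.py w7
python3 - <<'E'
from h import *
import pickle
s=pickle.load(open("w7.pkl","rb"));im=cv2.imread("pics/w7.png");sd=viewer.snapshot("side");cv2.imwrite("pics/side2.png",sd)
# expected pixel of pin-top (z .086) and dark blobs near it
def proj(n,p,s):
    from scipy.optimize import fsolve
    return fsolve(lambda u:plane(n,u[0],u[1],p[2],s)[:2]-p[:2],[256,240])
for n,I in(("wrist",im),("side",sd)):
    S=s if n=="wrist" else None
    for nm,p in(("pintop",(.6335,.182,.086)),("collar",(.6335,.182,.055)),("knobtop",(.594,.233,.0995))):
        print(n,nm,np.round(proj(n,np.array(p),S),1))
    g=I.max(2);u,v=proj(n,np.array((.6335,.182,.08)),S).astype(int)
    print(g[v-26:v+30:2,u-24:u+26:2])
E
```

```text
t: 19.63
tcp_pos: [0.6355, 0.1816, 0.1571]
tool_rot: [0.443, 0.897, 0.001, 0.002]
force: [-0.0, -0.4, 0.9]
finger_gap: 0.549
gripper_force: 0.0
t: 19.88
tcp_pos: [0.634, 0.1814, 0.1641]
tool_rot: [0.443, 0.897, 0.0, 0.0]
force: [0.2, -0.3, 0.4]
finger_gap: 0.552
gripper_force: 0.0
wrist pintop [256.1 196.4]
wrist collar [256.1 185.5]
wrist knobtop [255.6 113.3]
[[128 130 150 149 138 122 146 155 172 198 216 219 220 218 220 219 219 219
  208 148 179 216 221 195 182]
 [139 132 149 148 138 121 146 155 156 161 188 215 220 218 219 220 219 218
  209 150 180 216 221 194 182]
 [145 136 149 149 138 122 146 154 156 155 169 205 211 211 213 218 218 219
  208 150 180 216 221 197 187]
 [150 140 149 149 139 122 146 155 155 153 154 170 192 199 201 202 213 218
  209 151 180 215 221 198 188]
 [152 143 150 149 139 122 145 153 152 151 148 149 169 186 199 206 212 215
  208 151 181 216 221 197 187]
 [173 150 150 150 139 123 143 150 148 145 126 107 100 108 125 164 206 213
  202 151 181 216 221 196 186]
 [209 174 155 150 141 124 143 150 145 116  91  86  86  86  86  95 154 210
  201 151 182 216 220 196 186]
 
[... 4524 characters left out ...]
11 162 133  23  33  32  32  19 127 138
  158 127 114 105 118 110 112]
 [154 154 154 154 157 159 161 150 135 143 136  22  31  35  35  24 107 119
  112 112 114 104 115 113 112]
 [157 158 156 157 157 158 158 159 161 112 122  18  31  35  33  25  94 118
  113 112 114 104 113 113 113]
 [156 156 159 156 158 156 156 158 160 111 125  18  31  29  31  21 107 118
  115 115 114 105 114 112 112]
 [156 157 157 157 160 158 158 159 160 119 121 124  14  25  21  83 109 119
  113 115 115 103 109 102 100]
 [160 159 156 159 159 157 156 155 158 128 117 160 192 104 109 126 106 114
  102 101 100 101 101 101  97]
 [157 158 157 157 160 156 157 154 155 149  93 131 200 196 192 181  91 100
  102 101  94  92 150 147 151]]
```

The head starts at the row I predicted for a seated pin in the side view, and it sits within about 1 px of the lever hole's predicted position in the wrist view. The seating contact height also matches. The arm is clear, so I'm handing in.

```bash
python3 -c "
from station import ticket
print(ticket.sign_off())"
```

```text
the job is handed in; nothing more can be done
None
```

I handed the job in at about 20 s: the lever is down in the flagged notch, the steel lock pin is seated through it and released, and the arm is clear; the sign-off returned no verdict.

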